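# Lock the lathe spindle with its pin

## Task

Lock the small lathe's spindle so that its sanding plate can be unscrewed: take the red-knobbed locking pin out of the wooden tool block, stand it in the hole on top of the headstock so that it rests on the spindle, and let go of it. Turn the black handwheel gently by its rim until you feel the pin drop into the spindle's hidden cross-hole and stop the wheel, taking care not to force the wheel against the pin, then push the pin down past its spring catch until the knob sits fully home on the headstock, and let go. Leave the other tools where they are.

Things in the scene. Friction and masses are not known exactly. Their poses are not given: they have to be found in the camera images.
- pin: loose locking pin, about 0.1 kg, standing in the block: red cylindrical knob 28 mm across and 28 mm tall on a steel stem 12 mm across; the stem's lowest 12 mm is a thinner pilot 8 mm across (tip rounded to 5 mm), then a 5 mm taper widens it to 12 mm. Origin: centre of the pilot's tip; z runs up the stem: knob's flat underside (shoulder) at z = 92 mm, knob top at z = 120 mm
- block: wooden tool block fixed to the bench, 62 x 200 x 52 mm, origin at the centre of its underside; three 14 mm holes, 44 mm deep, along its y axis at y = -65, 0, 65 mm. Pin, knock-out bar and live centre stand in them in any order; along the block's x axis both sides of the row are free for fingers
- lathe: small green bench lathe, bolted down; origin on the bench straight below the pin hole, x away from the robot, y along the spindle towards the handwheel. Headstock 110 (x) by 140 mm (y), top at z = 205 mm; motor behind it up to z = 135 mm; bed, tool rest and tailstock on the -y side, at most 245 mm high; sanding plate, 130 mm across, at y = -85 to -97 mm
- spindle_axis (a point): point of the spindle's axis straight below the pin hole, inside (lathe z = 165 mm), axes as the lathe. The spindle is a 36 mm round shaft with two crossing 14 mm cross-holes, one every quarter turn; nothing outside marks their angle; at the start none is under the pin hole. It turns either way, friction about 0.06 N m, and has some 0.3 rad of play once the pilot is in before it comes up against it
- hole_mouth (a point): mouth of the 13 mm pin hole in the square steel boss on the headstock (lathe z = 215 mm), axes as the lathe. A pin let go on the spindle has its tip 32 mm below the mouth and may lean a little; in a cross-hole the pilot drops 8 mm further, where a spring ball stops the taper; a push of 10 to 20 N takes the stem past the ball; home, the tip is 92 mm below and the shoulder on the boss
- wheel_centre (a point): centre of the handwheel on the spindle axis (lathe y = 121 mm, z = 165 mm), axes as the lathe; it does not turn with the wheel. The black handwheel is a solid disc 120 mm across, 18 mm thick along y, with flat faces to pinch; top 225 mm above the bench; 42 mm of hub, 42 mm across, parts it from the headstock
- knockout: bystander: steel knock-out bar with a black knob, 12 mm stem, 120 mm long, standing in the tool block; origin at its lower tip
- live_centre: bystander: steel revolving centre with a 30 mm body and a pointed cone, 115 mm tall, standing in the tool block; origin at its lower tip
- rasp: bystander: rasp with a wooden handle, 360 mm long, lying on the bench
- mallet: bystander: wooden mallet lying on the bench
- tape: bystander: yellow tape measure, 75 x 40 x 70 mm
- riser: bystander: dark wooden bow handle blank, 300 x 40 x 55 mm

How it is judged:
By the outcome, as a careful person would: the job done as asked, in the order asked, and still so for the second after the job is handed in, with the robot touching nothing.
It also fails if it takes over 72 s, if anything falls off the work surface, if the arm or the gripper's body presses on something with over 40 N, if the wrist force passes 120 N, or if a joint passes its speed limit or range.

## Robot

A 6-joint arm with a two-finger parallel gripper is mounted at the origin on the work surface. World frame = base frame: x ahead of the robot, y to its left, z up, the work surface at z = 0. Lengths are in m, angles in rad, forces in N, time in s.
With the tool pointing down it reaches from about 0.325 to 0.85 m from the base axis. Payload 15.5 kg.
Tool frame: the origin (TCP) lies at the very end of the fingers, on their centre line; the grasp point (between the pads) lies 19 mm behind it; z points along the fingers, y is the line along which they close (so a half turn about z gives the same grasp; the last joint's range is limited). The gripper opens to 91 mm and grips with 3 to 60 N. Pads are 32 mm wide; open, the fingers measure 118 mm over their backs; the gripper's body (76 mm by 178 mm) begins 60 mm behind the grasp point.
Start: joints at [1.01, 0.494, 1.345, -0, 1.302, -0.096], TCP at [0.28, 0.559, 0.214] pointing down, gripper open.
Joint ranges: [-2.91, 2.91], [-0.82, 2.16], [0.22, 2.67], [-1.22, 4.37], [0.12, 2.79], [-3.08, 3.08]. Speed limits (rad/s): [1.89, 1.89, 2.57, 3.01, 3.01, 3.01].

## Interface

Orientations are given as a rotation vector (axis times angle).
In Python, from plant import state, viewer, job_done gives the robot as it stands.
- The arm moves only by the tool play_rows, never from a script. Its argument "deltas" is a list of rows, each an object with "xyz": the shift along the tool's x, y, z in m, a list of three; "spin": the turn about the tool's z in rad. A call has exactly 10 rows; each row is the pose to reach, as a shift and turn from the pose commanded when the call began, along the tool's axes at that moment; what a row does not reach only later rows make up. A row lasts 1/12 s, in which the tool goes at most 41.7 mm and 7.16 degrees, less where a joint would pass 70% of its speed; a pose out of reach is approached as far as the arm can. A call with a gripper value outside its range is refused whole. "fingers" is the finger opening in m, from 0 to 0.0912, set as the call begins (left out, the last holds). The fingers move at their own pace and stop on an object; "grip_force" is the grip in N (left out, the last holds). Time passes only in rows, so rows that repeat a pose let the fingers close, or fill a call up. It gives the time, the measured TCP pose, the force, the opening and the grip force at its end, in the units of the state.
- state(): the state, without advancing time (a new reading comes with each control period).
- viewer.grab_frame(name): name is "scene" or "side" or "wrist"; returns (picture, depth): 384x512x3 uint8, red, green, blue; 384x512 float32, m along the optical axis (not along the pixel's ray), 0 where there is no reading.
- viewer.calibration(name): a dict with "K" (3x3 intrinsics, pixels), "rvec" (rotation vector, rad) and "tvec" (3), from world to camera coordinates, as OpenCV has them. Camera axes: x right, y down, z forward; pixel columns grow to the right and rows downward; lengths in m; the calibration is good to about 2 mm. A picture is of the moment at which its call begins: read the wrist's pose just before it. calibration takes no time and is no camera call; for the wrist camera it gives the pose at the moment of the call.
- job_done(): hands the job in; it is judged then, once.
The state is a dict: "time_s": time; "joint_positions": joint angles; "dq": joint speeds; "tau": joint torques, N m; "tool_pos": TCP position; "tool_rot": TCP orientation; "wrist_force": force on the tool from outside, world axes, zero at the start; "wrist_torque": the same for the moment, N m; "gripper_width": finger opening in m; "finger_force": force on a finger pad.
Only numpy, scipy, OpenCV 4.12 (cv2) and the standard library are available. Lean on these libraries where they do the work, as an engineer would, in place of code of your own. Each camera call takes 0.05 s, during which the arm holds its last target. There are 200 camera calls.

## Working session

There is one attempt and no reset: what is moved stays moved. The work goes in short steps, Python scripts to look and compute and a tool call to move; the robot and the scene stay as the last step left them, time stands still between calls to the robot, and variables do not carry over. Pictures are saved under pics/ and viewed, at most 10 in all, crops included, and the job is handed in when it is done.

Besides the shell and the picture viewer there is one more tool, called after "Request:" as name(argument=value, ...) on one line, values as JSON. play_rows: Moves the arm, as the interface text tells. Its arguments: {"type":"object","properties":{"deltas":{"type":"array","items":{"type":"object","properties":{"xyz":{"type":"array","items":{"type":"number"}},"spin":{"type":"number"}}}},"fingers":{"type":"number"},"grip_force":{"type":"number"}},"required":["deltas"]}

```bash
mkdir -p pics; cat > h.py <<'E'
import numpy as np,cv2
from plant import state,viewer,job_done
def cal(n):
    c=viewer.calibration(n);R=cv2.Rodrigues(np.array(c["rvec"],float))[0];return np.array(c["K"]),R,np.array(c["tvec"],float).ravel()
def cloud(d,c):
    K,R,t=c;v,u=np.indices(d.shape);p=np.stack([(u-K[0,2])/K[0,0]*d,(v-K[1,2])/K[1,1]*d,d],-1);return (p-t)@R
def ray(u,v,z,c):
    K,R,t=c;o=-R.T@t;q=R.T@np.array([(u-K[0,2])/K[0,0],(v-K[1,2])/K[1,1],1.]);return o+q*(z-o[2])/q[2]
def tool(p):
    s=state();R=cv2.Rodrigues(np.array(s["tool_rot"],float))[0];return R.T@(np.array(p)-np.array(s["tool_pos"]))
E
python3 - <<'E'
from h import *
ims=[]
for n in("scene","side"):
    c=cal(n);p,d=viewer.grab_frame(n);np.savez("%s0.npz"%n,p=p,d=d,K=c[0],R=c[1],t=c[2]);cv2.imwrite("pics/%s0.png"%n,cv2.resize(p[:,:,::-1],(800,600)))
    print(n,-c[1].T@c[2]); 
    X=cloud(d,c);r=p.astype(int)
    m=(r[...,0]>120)&(r[...,1]<60)&(r[...,2]<60)&(d>0)
    k,l,st,ce=cv2.connectedComponentsWithStats(m.astype(np.uint8))
    for i in range(1,k):
        if st[i,4]>15:
            q=X[l==i];print(st[i],ce[i],q.min(0).round(3),q.max(0).round(3))
print(state())
E
```

```text
scene [1.4151036  0.59553117 1.01294073]
[311   0  11  14 133] [315.77443609   5.98496241] [-1.348 -0.875  0.141] [-1.293 -0.798  0.232]
[345   0  13  20 209] [350.65550239   9.02392344] [-1.346 -0.623  0.137] [-1.29  -0.541  0.259]
[359  26   4  16  19] [360.36842105  34.15789474] [-0.978 -0.359  0.139] [-0.957 -0.349  0.229]
[362  27   4  16  20] [363.55  34.55] [-1.339 -0.475  0.097] [-0.951 -0.325  0.226]
[371  29   3  16  19] [371.78947368  35.94736842] [-0.981 -0.293  0.142] [-0.951 -0.279  0.223]
[374  30   3  16  20] [375.    37.15] [-1.356 -0.402 -0.003] [-0.949 -0.259  0.22 ]
[371  50   4  16  22] [372.68181818  57.81818182] [-0.859 -0.223  0.07 ] [-0.833 -0.21   0.152]
[375  51   4  16  18] [376.16666667  57.94444444] [-1.331 -0.362 -0.029] [-0.838 -0.196  0.155]
[288  53   2  15  18] [288.55555556  60.16666667] [-0.745 -0.687 -0.002] [-0.722 -0.668  0.083]
[383  53   4  16  20] [384.65  61.05] [-0.866 -0.157  0.065] [-0.838 -0.143  0.15 ]
[387  53   4  17  22] [388.27272727  60.63636364] [-1.349 -0.286 -0.046] [-0.836 -0.125  0.154]
[217 159   7   9  40] [219.525 163.55 ]
[... 442 characters left out ...]
 0.129]
{'time_s': 0.1, 'joint_positions': array([ 1.01048321e+00,  4.94115281e-01,  1.34605817e+00,  4.02046594e-05,
        1.30249167e+00, -9.55120011e-02]), 'dq': array([-0.00059186, -0.00016176, -0.00155649,  0.00105892, -0.00108984,
        0.00065222]), 'tau': array([ 3.00631827e-04, -8.80229616e+01, -3.82553422e+01,  7.09433667e-02,
        4.81391139e-02, -1.02612598e-04]), 'tool_pos': array([0.27996717, 0.55841545, 0.2134052 ]), 'tool_rot': array([-7.23481645e-01, -3.05675899e+00,  1.57507580e-03]), 'wrist_force': array([ 0.31968509, -0.44972766, -0.12501809]), 'wrist_torque': array([-0.01543255, -0.0133445 , -0.01367364]), 'finger_force': 0.0, 'gripper_width': 0.09170812911599747}
```

View pics/scene0.png

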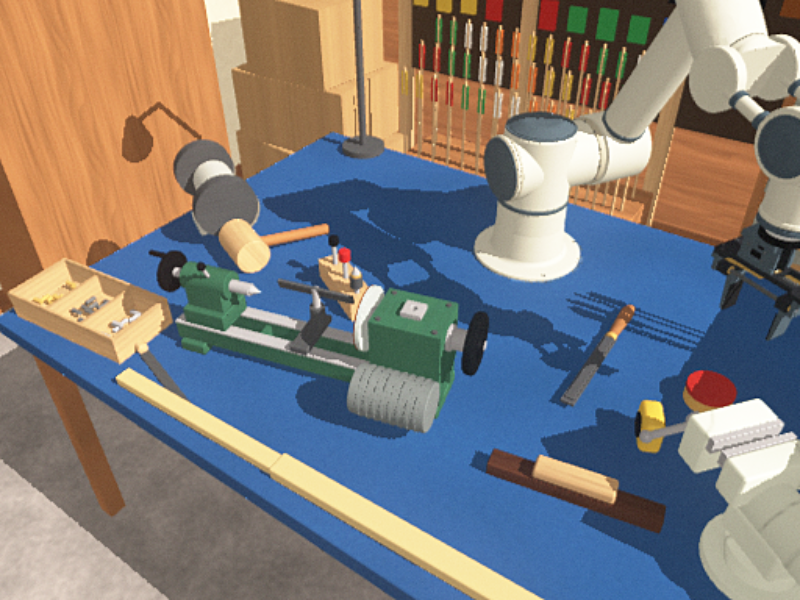

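View pics/side0.png

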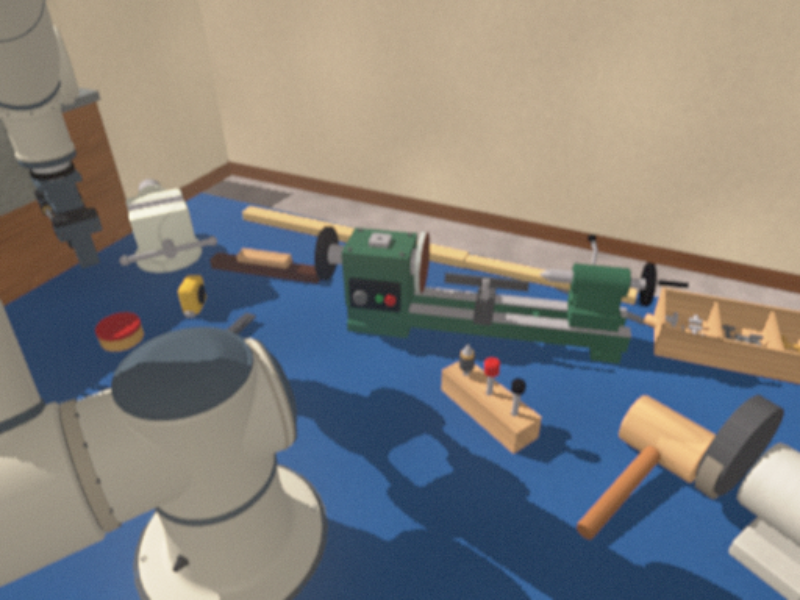

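The red knob is in the middle hole of the block: scene (343,256), side (491,367) in 800-px pictures. The boss is at scene (413,309) and side (380,240), and the handwheel at scene (477,343) and side (326,253). Next I measure them.

```bash
cat > m.py <<'E'
from h import *
for n in("scene","side"):
    f=np.load(n+"0.npz");p,d=f["p"].astype(int),f["d"];c=(f["K"],f["R"],f["t"]);X=cloud(d,c)
    r,g,b=p[...,0],p[...,1],p[...,2]
    reg=(X[...,0]>.3)&(X[...,0]<.9)&(X[...,1]<.3)&(X[...,1]>-.45)
    def show(t,m,z=None):
        k,l,st,ce=cv2.connectedComponentsWithStats(m.astype(np.uint8))
        for i in range(1,k):
            if st[i,4]>12:
                q=X[l==i];print(n,t,st[i],ce[i].round(1),q.min(0).round(3),q.max(0).round(3),np.median(q,0).round(3))
                if st[i,4]>40:
                    rc=cv2.minAreaRect((q[:,:2]*1000).astype(np.float32));print("   rect",np.round(rc[0],1),np.round(rc[1],1),round(rc[2],1))
                    if z: 
                        rr=cv2.minAreaRect(np.array([ray(u,v,z,c)[:2]*1000 for v,u in np.argwhere(l==i)],np.float32));print("   rayrect",np.round(rr[0],1),np.round(rr[1],1),round(rr[2],1))
    show("red",reg&(r>110)&(g<70)&(b<70)&(X[...,2]>.09)&(X[...,2]<.14))
    show("green top",reg&(abs(X[...,2]-.205)<.006)&(g>r+15),.205)
    show("boss",reg&(abs(X[...,2]-.213)<.008)&(r>130)&(abs(r-g)<25)&(abs(g-b)<40),.215)
    show("wood",reg&(abs(X[...,2]-.052)<.006)&(r>b+40),.052)
    show("black",reg&(np.maximum(np.maximum(r,g),b)<60)&(X[...,2]>.1)&(X[...,2]<.235))
E
python3 m.py
```

```text
scene red [217 159   7   9  52] [219.9 163.2] [ 0.403 -0.28   0.102] [ 0.431 -0.255  0.131] [ 0.42  -0.265  0.12 ]
   rect [ 414. -268.] [29.  22.5] 36.3
scene green top [ 235  184   58   35 1050] [264.4 201.2] [ 0.519 -0.037  0.199] [0.659 0.123 0.21 ] [0.599 0.051 0.206]
   rect [590.1  42.8] [115.9 142. ] 14.3
   rayrect [592.   43.9] [119.7 142.4] 14.2
scene boss [228 183  16  21  74] [234.9 193.8] [ 0.568 -0.051  0.205] [ 0.663 -0.029  0.221] [ 0.628 -0.038  0.213]
   rect [615.9 -43. ] [97.1 11.6] 13.0
   rayrect [620.2 -40.3] [102.8  16.8] 11.4
scene boss [256 192  18  13 164] [264.5 197.9] [0.563 0.019 0.205] [0.613 0.065 0.22 ] [0.592 0.045 0.215]
   rect [589.3  42.8] [45.  40.9] 14.5
   rayrect [592.3  45.2] [51.5 44.1] 15.8
scene wood [204 164  32  33 300] [217.8 177.7] [ 0.357 -0.368  0.046] [ 0.488 -0.187  0.058] [ 0.423 -0.28   0.053]
   rect [ 415.4 -270.2] [205.   63.7] 63.3
   rayrect [ 417.3 -267.2] [211.7  65.3] 62.8
scene wood [222 168   4   8  18] [223.2 171.1] [ 0.364 -0.301  0.049] [ 0.402 -0.268  0.057] [ 0.377 -0.285  0.053]
scene black [211 151   6   7  36]
[... 1073 characters left out ...]
28 -0.371  0.221] [ 0.722 -0.378  0.213]
side wood [283 232  63  47 969] [315.  255.2] [ 0.34  -0.371  0.046] [ 0.471 -0.17   0.057] [ 0.401 -0.285  0.051]
   rect [ 412.9 -270.4] [203.1  67. ] 61.2
   rayrect [ 409.7 -271.4] [203.5  66.9] 61.8
side black [202 146  14  33 274] [207.3 162.4] [0.498 0.134 0.122] [0.607 0.162 0.225] [0.525 0.145 0.188]
   rect [552.5 153.6] [110.3  18.7] 12.2
side black [223 178  34  18 324] [239.5 184.4] [ 0.505 -0.03   0.1  ] [0.55  0.077 0.149] [0.522 0.025 0.137]
   rect [528.4  25.9] [ 25.4 109.3] 13.5
side black [328 243   8   9  55] [331.3 247.2] [ 0.368 -0.339  0.113] [ 0.387 -0.32   0.13 ] [ 0.374 -0.33   0.126]
   rect [ 377.6 -328.3] [20.3 17.4] 41.1
```

```bash
cat >> h.py <<'E'
def plan(p,yaw=None):
    """tool shift to world p; spin so that tool y lies (mod pi) at world angle yaw deg"""
    s=state();R=cv2.Rodrigues(np.array(s["tool_rot"],float))[0]
    a=np.degrees(np.arctan2(R[1,1],R[0,1]));o=tool(p).round(4).tolist()
    sp=None
    if yaw is not None: sp=-((yaw-a+90)%180-90)
    print("pos",np.round(s["tool_pos"],4),"ytool deg",round(a,1),"shift",o,"spin rad",None if sp is None else round(np.radians(sp),3),"q6",round(s["joint_positions"][5],2),"F",np.round(s["wrist_force"],1),"w",round(s["gripper_width"],4),"t",round(s["time_s"],2))
E
python3 -c "
from h import *
plan([.42,.12,.30],-28);plan([.413,-.27,.25],-28)"
```

```text
pos [0.28   0.5584 0.2134] ytool deg 63.4 shift [-0.3217, -0.3292, -0.0863] spin rad -1.547 q6 -0.1 F [ 0.3 -0.4 -0.1] w 0.0917 t 0.1
pos [0.28   0.5584 0.2134] ytool deg 63.4 shift [-0.4903, -0.6809, -0.0359] spin rad -1.547 q6 -0.1 F [ 0.3 -0.4 -0.1] w 0.0917 t 0.1
```

Request:
play_rows(deltas=[{"xyz": [-0.02, -0.02, -0.02], "spin": 0.05}, {"xyz": [-0.045, -0.045, -0.04], "spin": 0.13}, {"xyz": [-0.07, -0.075, -0.06], "spin": 0.23}, {"xyz": [-0.1, -0.1, -0.07], "spin": 0.33}, {"xyz": [-0.13, -0.13, -0.08], "spin": 0.43}, {"xyz": [-0.16, -0.16, -0.085], "spin": 0.53}, {"xyz": [-0.19, -0.19, -0.085], "spin": 0.63}, {"xyz": [-0.22, -0.22, -0.085], "spin": 0.73}, {"xyz": [-0.25, -0.25, -0.085], "spin": 0.83}, {"xyz": [-0.28, -0.28, -0.085], "spin": 0.93}], fingers=0.07, grip_force=20)

```text
time_s: 0.93
tool_pos: [0.4027, 0.1874, 0.2989]
tool_rot: [-2.023, -2.403, 0.0]
wrist_force: [2.3, 0.7, -0.5]
gripper_width: 0.07
finger_force: 0.0
```

```bash
python3 -c "
from h import *
plan([.413,-.27,.25],-28)"
```

```text
pos [0.4027 0.1874 0.2989] ytool deg 9.8 shift [-0.4524, -0.0679, 0.0489] spin rad 0.66 q6 0.13 F [ 2.3  0.7 -0.5] w 0.07 t 0.93
```

Request:
play_rows(deltas=[{"xyz": [-0.04, -0.006, 0.0], "spin": 0.07}, {"xyz": [-0.08, -0.012, 0.0], "spin": 0.15}, {"xyz": [-0.12, -0.018, 0.0], "spin": 0.22}, {"xyz": [-0.16, -0.024, 0.0], "spin": 0.3}, {"xyz": [-0.2, -0.03, 0.0], "spin": 0.37}, {"xyz": [-0.24, -0.036, 0.005], "spin": 0.45}, {"xyz": [-0.28, -0.042, 0.01], "spin": 0.5}, {"xyz": [-0.32, -0.048, 0.02], "spin": 0.55}, {"xyz": [-0.36, -0.054, 0.03], "spin": 0.6}, {"xyz": [-0.395, -0.06, 0.04], "spin": 0.65}])

```text
time_s: 1.77
tool_pos: [0.4124, -0.2127, 0.2584]
tool_rot: [2.683, 1.633, 0.0]
wrist_force: [0.9, 0.8, -0.2]
gripper_width: 0.0702
finger_force: 0.0
```

```bash
python3 -c "
from h import *
plan([.413,-.27,.22],-28)
c=cal('wrist');p,d=viewer.grab_frame('wrist');cv2.imwrite('pics/w1.png',p[:,:,::-1])
print(-c[1].T@c[2]);X=cloud(d,c);r=p.astype(int)
m=(r[...,0]>110)&(r[...,1]<70)&(r[...,2]<70)
k,l,st,ce=cv2.connectedComponentsWithStats(m.astype(np.uint8))
for i in range(1,k):
  if st[i,4]>60:
    q=X[(l==i)&(d>0)];print(st[i],ce[i],q.min(0),q.max(0))
    (u,v),rad=cv2.minEnclosingCircle(np.argwhere(l==i)[:,::-1].astype(np.float32))
    t=q[q[:,2]>.123];print(u,v,rad,ray(*ce[i],.128,c),len(t),t.mean(0) if len(t) else 0,(t.min(0)+t.max(0))/2 if len(t) else 0)
"
```

```text
pos [ 0.4124 -0.2127  0.2584] ytool deg -27.3 shift [-0.0507, 0.0268, 0.0385] spin rad 0.012 q6 -0.13 F [ 0.9  0.8 -0.2] w 0.0702 t 1.77
[ 0.44660677 -0.14909947  0.42848601]
[277 215  17  31 148] [286.96621622 230.10135135] [ 0.40711084 -0.28317095  0.10369916] [ 0.42831265 -0.25916208  0.12837865]
280.5 230.0 15.07491397857666 [ 0.42281804 -0.26936103  0.128     ] 97 [ 0.4208959  -0.27579515  0.12645043] [ 0.41758088 -0.27187208  0.12574033]
```

View pics/w1.png

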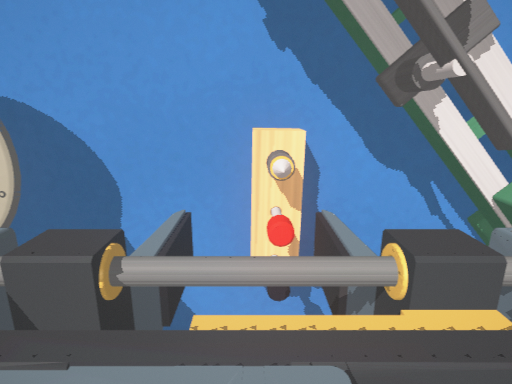

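The wrist view shows the red knob at (280,230) between the open fingers, with the live centre at (281,167) and the knock-out's black knob at (277,290). I refine the pin position.

```bash
python3 -c "
from h import *
c=cal('wrist');p,d=viewer.grab_frame('wrist')
X=cloud(d,c);r=p.astype(int);v,u=np.indices(d.shape)
m=(r[...,0]>r[...,1]+50)&(r[...,0]>r[...,2]+50)&(abs(r[...,1]-r[...,2])<35)&(abs(u-280)<25)&(abs(v-230)<25)&(X[...,2]>.09)
q=X[m];print(len(q),q.min(0),q.max(0))
t=q[q[:,2]>.122];rc=cv2.minEnclosingCircle((t[:,:2]*1000).astype(np.float32));print(len(t),rc,t.mean(0))
w=(r[...,0]>r[...,2]+40)&(abs(X[...,2]-.052)<.006)&(abs(X[...,0]-.41)<.12)
w=[ray(a,b,.052,c)[:2]*1000 for b,a in np.argwhere(w)]
print(cv2.minAreaRect(np.array(w,np.float32)))
"
```

```text
690 [ 0.40195059 -0.28463947  0.10159416] [ 0.42843348 -0.25727139  0.1290324 ]
549 ((415.33062744140625, -270.8541564941406), 14.013975143432617) [ 0.41524941 -0.26986882  0.12658618]
((423.5137634277344, -255.0123748779297), (162.58331298828125, 61.41999053955078), 61.67150115966797)
```

```bash
python3 -c "
from h import *
plan([.4153,-.2705,.10],-28.3)"
```

```text
pos [ 0.4123 -0.2142  0.2573] ytool deg -27.5 shift [-0.0484, 0.0289, 0.1573] spin rad 0.013 q6 -0.13 F [ 0.6 -0.1  1.3] w 0.0698 t 1.87
```

Request:
play_rows(deltas=[{"xyz": [-0.025, 0.015, 0.0], "spin": 0.013}, {"xyz": [-0.0484, 0.0289, 0.01], "spin": 0.013}, {"xyz": [-0.0484, 0.0289, 0.03], "spin": 0.013}, {"xyz": [-0.0484, 0.0289, 0.055], "spin": 0.013}, {"xyz": [-0.0484, 0.0289, 0.08], "spin": 0.013}, {"xyz": [-0.0484, 0.0289, 0.105], "spin": 0.013}, {"xyz": [-0.0484, 0.0289, 0.125], "spin": 0.013}, {"xyz": [-0.0484, 0.0289, 0.145], "spin": 0.013}, {"xyz": [-0.0484, 0.0289, 0.157], "spin": 0.013}, {"xyz": [-0.0484, 0.0289, 0.157], "spin": 0.013}])

```text
time_s: 2.7
tool_pos: [0.4154, -0.265, 0.0998]
tool_rot: [-2.688, -1.619, 0.002]
wrist_force: [-1.1, -0.4, -0.1]
gripper_width: 0.0702
finger_force: 0.0
```

Request:
play_rows(deltas=[{"xyz": [0, 0, 0], "spin": 0}, {"xyz": [0, 0, 0], "spin": 0}, {"xyz": [0, 0, 0], "spin": 0}, {"xyz": [0, 0, 0], "spin": 0}, {"xyz": [0, 0, 0], "spin": 0}, {"xyz": [0, 0, 0], "spin": 0}, {"xyz": [0, 0, 0], "spin": 0}, {"xyz": [0, 0, 0], "spin": 0}, {"xyz": [0, 0, 0], "spin": 0}, {"xyz": [0, 0, 0], "spin": 0}], fingers=0.015, grip_force=20)

```text
time_s: 3.53
tool_pos: [0.4166, -0.2665, 0.1021]
tool_rot: [2.691, 1.62, 0.0]
wrist_force: [0.3, 0.4, 4.1]
gripper_width: 0.0276
finger_force: 20.0
```

Request:
play_rows(deltas=[{"xyz": [0, 0, -0.008], "spin": 0}, {"xyz": [0, 0, -0.025], "spin": 0}, {"xyz": [0, 0, -0.045], "spin": 0}, {"xyz": [0, 0, -0.07], "spin": 0}, {"xyz": [0, 0, -0.1], "spin": 0}, {"xyz": [0, 0, -0.13], "spin": 0}, {"xyz": [0, 0, -0.165], "spin": 0}, {"xyz": [0, 0, -0.2], "spin": 0}, {"xyz": [0, 0, -0.235], "spin": 0}, {"xyz": [0, 0, -0.26], "spin": 0}])

```text
time_s: 4.37
tool_pos: [0.4164, -0.2663, 0.3656]
tool_rot: [2.689, 1.619, 0.001]
wrist_force: [1.3, -0.5, -1.4]
gripper_width: 0.0271
finger_force: 20.0
```

```bash
python3 -c "
from h import *
plan([.590,.043,.36],14.3)"
```

```text
pos [ 0.4164 -0.2663  0.3656] ytool deg -27.9 shift [0.3545, 0.0087, 0.0054] spin rad -0.737 q6 -0.2 F [ 1.3 -0.5 -1.4] w 0.0271 t 4.37
```

Request:
play_rows(deltas=[{"xyz": [0.02, 0, 0], "spin": -0.05}, {"xyz": [0.05, 0, 0], "spin": -0.13}, {"xyz": [0.085, 0, 0], "spin": -0.23}, {"xyz": [0.12, 0.002, 0], "spin": -0.33}, {"xyz": [0.155, 0.004, 0], "spin": -0.43}, {"xyz": [0.19, 0.006, 0], "spin": -0.53}, {"xyz": [0.22, 0.008, 0], "spin": -0.63}, {"xyz": [0.25, 0.009, 0], "spin": -0.7}, {"xyz": [0.265, 0.009, 0], "spin": -0.737}, {"xyz": [0.265, 0.009, 0], "spin": -0.737}])

```text
time_s: 5.2
tool_pos: [0.5492, -0.0336, 0.3619]
tool_rot: [-1.92, -2.486, -0.001]
wrist_force: [-0.2, 0.6, -1.8]
gripper_width: 0.0271
finger_force: 20.0
```

```bash
cat > look.py <<'E'
from h import *
import sys
c=cal('wrist');p,d=viewer.grab_frame('wrist');cv2.imwrite('pics/%s.png'%sys.argv[1],p[:,:,::-1])
print("cam",-c[1].T@c[2]);np.savez(sys.argv[1]+".npz",p=p,d=d,K=c[0],R=c[1],t=c[2])
X=cloud(d,c);r=p.astype(int)
b=(abs(X[...,2]-.215)<.005)&(np.hypot(X[...,0]-.59,X[...,1]-.043)<.05)&(abs(r[...,0]-r[...,1])<30)&(r[...,1]>90)
k,l,st,ce=cv2.connectedComponentsWithStats(b.astype(np.uint8));i=1+st[1:,4].argmax()
R=cv2.minAreaRect(np.array([ray(a,e,.215,c)[:2]*1000 for e,a in np.argwhere(l==i)],np.float32));print("boss",st[i],R)
x,y,w,h=st[i,:4];sub=p[y:y+h,x:x+w].max(2);print("hole dark px:")
m=((sub<80)).astype(np.uint8);k,l,st2,ce2=cv2.connectedComponentsWithStats(m)
for j in range(1,k):
  if st2[j,4]>15: print(st2[j],ce2[j]+[x,y],ray(*(ce2[j]+[x,y]),.215,c))
q=X[(r[...,0]>r[...,1]+50)&(r[...,0]>r[...,2]+50)&(abs(r[...,1]-r[...,2])<35)&(X[...,2]>.2)&(X[...,2]<.45)]
if len(q):print("red",len(q),q.min(0),q.max(0),np.median(q,0))
plan([.590,.043,.36],14.3)
E
python3 look.py w2
```

```text
cam [0.53218679 0.03545119 0.53206064]
boss [ 291   99   44   42 1617] ((590.1904907226562, 40.585174560546875), (40.62955856323242, 38.7525634765625), 14.616739273071289)
hole dark px:
red 1536 [ 0.53693643 -0.06397893  0.20043518] [ 0.66607041 -0.01682354  0.38882558] [ 0.54908859 -0.0276972   0.38328974]
pos [ 0.5485 -0.0351  0.3619] ytool deg 14.5 shift [0.0653, 0.0597, 0.0019] spin rad 0.003 q6 -0.42 F [-0.1 -0.1 -1.9] w 0.0271 t 5.25
```

View pics/w2.png

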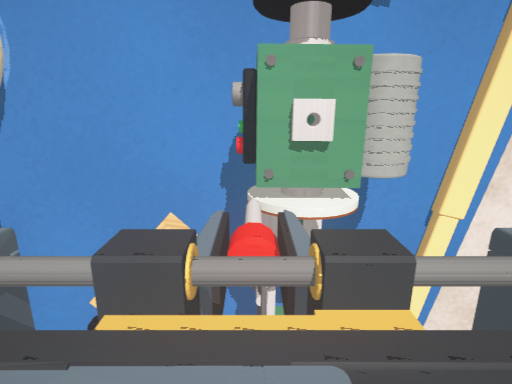

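The boss is at (313,120), with its hole at about (313,119). The held pin's stem tip is near (253,203), below the knob at (253,245). I zoom in on both.

```bash
python3 - <<'E'
from h import *
f=np.load("w2.npz");p=f["p"];c=(f["K"],f["R"],f["t"])
a=cv2.resize(p[190:250,223:283],(400,400),interpolation=0);b=cv2.resize(p[95:145,288:338],(400,400),interpolation=0)
cv2.imwrite("pics/w2c.png",np.hstack([a,b])[:,:,::-1])
g=p[105:133,300:328].max(2);m=(g<150).astype(np.uint8)
k,l,s,e=cv2.connectedComponentsWithStats(m)
for i in range(1,k):
  if s[i,4]>20: print(s[i],e[i]+[300,105],ray(*(e[i]+[300,105]),.215,c)); co=np.argwhere(l==i)[:,::-1];bb=cv2.boundingRect(co.astype(np.int32));print(bb,ray(300+bb[0]+bb[2]/2-.5,105+bb[1]+bb[3]/2-.5,.215,c))
for r in range(196,226,3): print(r,f["d"][r,244:264:2].round(3))
E
```

```text
[  7   8  13  12 123] [312.7804878  118.74796748] [0.59026855 0.04165976 0.215     ]
(7, 8, 13, 12) [0.59040445 0.04193702 0.215     ]
196 [0.555 0.552 0.366 0.358 0.359 0.357 0.36  0.36  0.359 0.358]
199 [0.553 0.554 0.365 0.272 0.27  0.27  0.345 0.345 0.349 0.348]
202 [0.556 0.555 0.258 0.255 0.253 0.    0.256 0.342 0.34  0.337]
205 [0.554 0.255 0.248 0.246 0.245 0.245 0.247 0.251 0.34  0.338]
208 [0.556 0.247 0.241 0.237 0.234 0.238 0.239 0.241 0.341 0.338]
211 [0.559 0.238 0.232 0.23  0.229 0.229 0.232 0.234 0.243 0.34 ]
214 [0.56  0.229 0.224 0.223 0.222 0.221 0.222 0.227 0.234 0.488]
217 [0.562 0.222 0.217 0.215 0.215 0.215 0.217 0.22  0.226 0.488]
220 [0.564 0.215 0.212 0.21  0.209 0.209 0.21  0.213 0.218 0.489]
223 [0.217 0.182 0.179 0.179 0.179 0.179 0.179 0.179 0.181 0.491]
```

View pics/w2c.png

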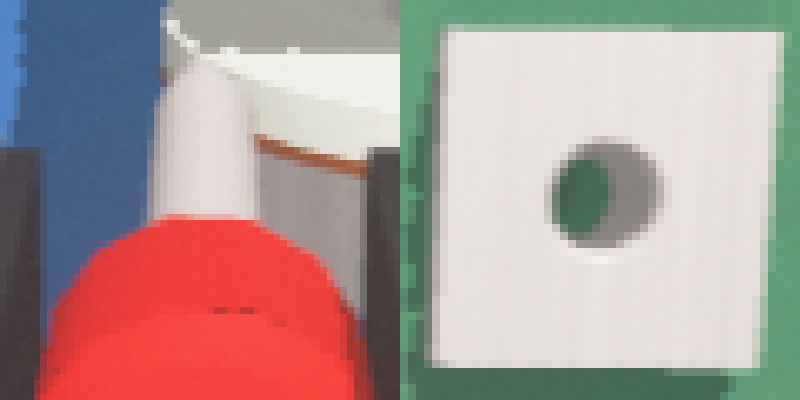

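```bash
python3 - <<'E'
from h import *
from scipy.optimize import least_squares
f=np.load("w2.npz");p=f["p"].astype(int);c=(f["K"],f["R"],f["t"]);X=cloud(f["d"],c)
sub=X[197:222,244:266].reshape(-1,3);s=sub[(np.hypot(sub[:,0]-.549,sub[:,1]+.035)<.02)&(sub[:,2]>.25)]
print(len(s),s[:,2].min())
q=s[(s[:,2]>.29)&(s[:,2]<.352)]
def res(a): 
    z=q[:,2]-.32;return np.hypot(q[:,0]-a[0]-a[2]*z,q[:,1]-a[1]-a[3]*z)-.006
o=least_squares(res,[.549,-.035,0,0],loss="soft_l1",f_scale=.001).x
print("stem at .32",o[:2],"tilt",o[2:],"tip at .268",o[:2]+o[2:]*(-.052),len(q),np.abs(res(o)).mean())
r=p;m=(r[...,0]>r[...,1]+50)&(abs(r[...,1]-r[...,2])<35)&(X[...,2]>.34)&(X[...,2]<.42)
k=X[m];zt=np.percentile(k[:,2],98);t=k[k[:,2]>zt-.004]
print("knob",zt,(t.min(0)+t.max(0))/2,t.max(0)-t.min(0),k[:,0].min(),k[:,0].max(),k[:,1].max())
print(state()["tool_pos"])
E
```

```text
320 0.2693272492428979
stem at .32 [ 0.55100684 -0.03848361] tilt [-0.00389896  0.02289805] tip at .268 [ 0.55120958 -0.03967431] 278 0.00012884445805509367
knob 0.387462604623276 [ 0.54951357 -0.02996482  0.3861515 ] [0.02515428 0.01396194 0.00534816] 0.5369364302933574 0.5637515057918712 -0.016823543237685746
[ 0.5484974  -0.03509259  0.36192243]
```

```bash
python3 -c "
from h import *
P=state()['tool_pos'];plan([P[0]+.0392,P[1]+.0814,.36-.04])"
```

```text
pos [ 0.5485 -0.0351  0.3619] ytool deg 14.5 shift [0.069, 0.0583, 0.0419] spin rad None q6 -0.42 F [-0.1 -0.1 -1.9] w 0.0271 t 5.25
```

Request:
play_rows(deltas=[{"xyz": [0.012, 0.01, 0.0]}, {"xyz": [0.027, 0.023, 0.0]}, {"xyz": [0.042, 0.036, 0.0]}, {"xyz": [0.057, 0.049, 0.0]}, {"xyz": [0.069, 0.0583, 0.005]}, {"xyz": [0.069, 0.0583, 0.02]}, {"xyz": [0.069, 0.0583, 0.035]}, {"xyz": [0.069, 0.0583, 0.042]}, {"xyz": [0.069, 0.0583, 0.042]}, {"xyz": [0.069, 0.0583, 0.042]}])

```text
invalid input
```

```bash
cat > stem.py <<'E'
from h import *
from scipy.optimize import least_squares
P=state()["tool_pos"]
def fit(X,guess,z0,z1,n):
    q=X.reshape(-1,3);q=q[(np.hypot(q[:,0]-guess[0],q[:,1]-guess[1])<.012)&(q[:,2]>z0)&(q[:,2]<z1)]
    if len(q)<20: print(n,"few",len(q));return
    zm=(z0+z1)/2
    res=lambda a:np.hypot(q[:,0]-a[0]-a[2]*(q[:,2]-zm),q[:,1]-a[1]-a[3]*(q[:,2]-zm))-.006
    o=least_squares(res,[*guess,0,0],loss="soft_l1",f_scale=.001).x
    print(n,len(q),"at z",round(zm,3),o[:2].round(4),"tilt",o[2:].round(3),"at .215",(o[:2]+o[2:]*(.215-zm)).round(4))
zt=P[2]-.094
for n in("wrist","scene","side"):
    c=cal(n);p,d=viewer.grab_frame(n);np.savez("s_%s.npz"%n,p=p,d=d,K=c[0],R=c[1],t=c[2])
    fit(cloud(d,c),P[:2]+[.002,-.004],zt+.02,zt+.085,n)
plan([.5904,.0417,.3])
E
python3 stem.py
```

```text
wrist 307 at z 0.32 [ 0.5504 -0.04  ] tilt [-0.004  0.023] at .215 [ 0.5507 -0.0424]
scene 76 at z 0.32 [ 0.5483 -0.0398] tilt [-0.002 -0.008] at .215 [ 0.5485 -0.039 ]
side 82 at z 0.32 [ 0.5478 -0.0409] tilt [0.014 0.02 ] at .215 [ 0.5463 -0.043 ]
pos [ 0.548  -0.037   0.3621] ytool deg 14.2 shift [0.0659, 0.0605, 0.0621] spin rad None q6 -0.42 F [-0.4 -1.  -0.9] w 0.027 t 5.4
```

```bash
python3 -c "
from h import *
P=state()['tool_pos'];plan([P[0]+.0398,P[1]+.0829,.36-.04],14.3)
for n in ['wrist']:
  c=cal(n);p,d=viewer.grab_frame(n);g=p[105:133,300:328].max(2);m=(g<150).astype(np.uint8)
  k,l,s,e=cv2.connectedComponentsWithStats(m);i=1+s[1:,4].argmax();print(s[i],e[i]+[300,105],ray(*(e[i]+[300,105]),.215,c))"
```

```text
pos [ 0.548  -0.037   0.3621] ytool deg 14.2 shift [0.0706, 0.059, 0.0421] spin rad -0.001 q6 -0.42 F [-0.4 -1.  -0.9] w 0.027 t 5.4
[  9   4  12  13 125] [314.672 115.024] [0.59036564 0.04163408 0.215     ]
```

Consistent; go.

Request:
play_rows(deltas=[{"xyz": [0.012, 0.01, 0.0], "spin": 0}, {"xyz": [0.027, 0.023, 0.0], "spin": 0}, {"xyz": [0.042, 0.036, 0.0], "spin": 0}, {"xyz": [0.057, 0.049, 0.0], "spin": 0}, {"xyz": [0.0706, 0.059, 0.005], "spin": 0}, {"xyz": [0.0706, 0.059, 0.02], "spin": 0}, {"xyz": [0.0706, 0.059, 0.035], "spin": 0}, {"xyz": [0.0706, 0.059, 0.042], "spin": 0}, {"xyz": [0.0706, 0.059, 0.042], "spin": 0}, {"xyz": [0.0706, 0.059, 0.042], "spin": 0}])

```text
time_s: 6.28
tool_pos: [0.5881, 0.0459, 0.3203]
tool_rot: [-1.929, -2.48, 0.0]
wrist_force: [-0.3, -1.0, 0.1]
gripper_width: 0.0272
finger_force: 20.0
```

```bash
python3 stem.py; python3 - <<'E'
from h import *
ims=[]
for n,(u,v) in (("scene",(264,190)),("side",(243,140)),("wrist",(255,190))):
    p=np.load("s_%s.npz"%n)["p"];k=24 if n!="wrist" else 50
    ims.append(cv2.resize(p[v-k:v+k,u-k:u+k],(266,266),interpolation=0))
cv2.imwrite("pics/ins.png",np.hstack(ims)[:,:,::-1])
E
```

```text
wrist 306 at z 0.279 [0.59  0.041] tilt [-0.004  0.024] at .215 [0.5902 0.0395]
scene 74 at z 0.279 [0.5881 0.0419] tilt [-0.032  0.028] at .215 [0.5901 0.0401]
side 68 at z 0.279 [0.5888 0.0418] tilt [-0.009  0.015] at .215 [0.5894 0.0409]
pos [0.5885 0.0463 0.3209] ytool deg 14.3 shift [-0.0049, 0.0007, 0.0209] spin rad None q6 -0.27 F [-0.9 -0.2 -1.5] w 0.0273 t 6.43
```

View pics/ins.png

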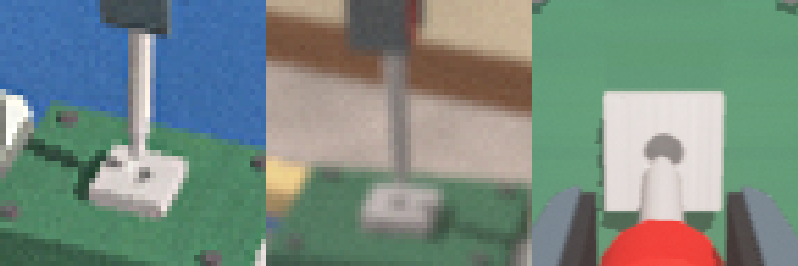

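The pin tip is just in front of the hole, which still shows above it in the right panel at about (663,147). It is 1.8 mm short along lathe y. I correct that and descend gently.

Request:
play_rows(deltas=[{"xyz": [0.0017, 0.0006, 0.0], "spin": 0}, {"xyz": [0.0017, 0.0006, 0.003], "spin": 0}, {"xyz": [0.0017, 0.0006, 0.006], "spin": 0}, {"xyz": [0.0017, 0.0006, 0.009], "spin": 0}, {"xyz": [0.0017, 0.0006, 0.012], "spin": 0}, {"xyz": [0.0017, 0.0006, 0.015], "spin": 0}, {"xyz": [0.0017, 0.0006, 0.018], "spin": 0}, {"xyz": [0.0017, 0.0006, 0.021], "spin": 0}, {"xyz": [0.0017, 0.0006, 0.023], "spin": 0}, {"xyz": [0.0017, 0.0006, 0.024], "spin": 0}])

```text
time_s: 7.27
tool_pos: [0.5882, 0.0484, 0.2955]
tool_rot: [-1.927, -2.481, 0.001]
wrist_force: [-0.5, -0.5, -1.1]
gripper_width: 0.027
finger_force: 20.0
```

Request:
play_rows(deltas=[{"xyz": [0, 0, 0.002], "spin": 0}, {"xyz": [0, 0, 0.004], "spin": 0}, {"xyz": [0, 0, 0.006], "spin": 0}, {"xyz": [0, 0, 0.008], "spin": 0}, {"xyz": [0, 0, 0.01], "spin": 0}, {"xyz": [0, 0, 0.012], "spin": 0}, {"xyz": [0, 0, 0.014], "spin": 0}, {"xyz": [0, 0, 0.016], "spin": 0}, {"xyz": [0, 0, 0.016], "spin": 0}, {"xyz": [0, 0, 0.016], "spin": 0}])

```text
time_s: 8.1
tool_pos: [0.5883, 0.0484, 0.2797]
tool_rot: [-1.927, -2.481, 0.0]
wrist_force: [-0.6, -1.3, -0.9]
gripper_width: 0.027
finger_force: 20.0
```

Tip is now ~2 mm above the spindle; release.

Request:
play_rows(deltas=[{"xyz": [0, 0, 0.001], "spin": 0}, {"xyz": [0, 0, 0.001], "spin": 0}, {"xyz": [0, 0, 0.001], "spin": 0}, {"xyz": [0, 0, 0.001], "spin": 0}, {"xyz": [0, 0, 0.001], "spin": 0}, {"xyz": [0, 0, 0.001], "spin": 0}, {"xyz": [0, 0, 0.001], "spin": 0}, {"xyz": [0, 0, 0.001], "spin": 0}, {"xyz": [0, 0, 0.001], "spin": 0}, {"xyz": [0, 0, 0.001], "spin": 0}], fingers=0.06)

```text
time_s: 8.93
tool_pos: [0.5884, 0.0484, 0.2789]
tool_rot: [1.927, 2.481, 0.0]
wrist_force: [0.0, -0.4, 0.0]
gripper_width: 0.0602
finger_force: 0.0
```

```bash
cat > knob.py <<'E'
from h import *
import sys
for n in sys.argv[1:] or ("scene","side","wrist"):
    c=cal(n);p,d=viewer.grab_frame(n);np.savez("k_%s.npz"%n,p=p,d=d,K=c[0],R=c[1],t=c[2]);X=cloud(d,c);r=p.astype(int)
    m=(r[...,0]>r[...,1]+45)&(r[...,0]>r[...,2]+45)&(abs(r[...,1]-r[...,2])<40)&(np.hypot(X[...,0]-.59,X[...,1]-.042)<.035)&(X[...,2]>.205)
    q=X[m];vu=np.argwhere(m)
    if len(q)<10: print(n,"few",len(q));continue
    zt=np.percentile(q[:,2],97);t=q[q[:,2]>zt-.005];print(n,len(q),"z",np.percentile(q[:,2],[2,50,97]).round(4),"px",vu.mean(0).round(1),vu.min(0),vu.max(0),"top xy",((t.min(0)+t.max(0))/2).round(4),(t.max(0)-t.min(0)).round(3))
plan([.590,.0417,.3])
E
python3 knob.py
```

```text
scene 12 z [0.2788 0.2898 0.3008] px [178.  269.5] [175 269] [181 270] top xy [0.5912 0.0608 0.2993] [0.004 0.    0.004]
side 26 z [0.2814 0.2931 0.3028] px [130.7 243.8] [126 243] [135 245] top xy [0.5885 0.0376 0.3004] [0.02  0.01  0.005]
wrist 1481 z [0.2766 0.2995 0.3025] px [240.2 253.4] [221 228] [255 279] top xy [0.5894 0.0521 0.3005] [0.026 0.015 0.006]
pos [0.5883 0.0484 0.2789] ytool deg 14.3 shift [-0.0069, -0.0001, -0.0211] spin rad None q6 -0.27 F [ 1.1  0.2 -0.6] w 0.0599 t 9.08
```

Request:
play_rows(deltas=[{"xyz": [0, 0, -0.012], "spin": 0}, {"xyz": [0, 0, -0.03], "spin": 0}, {"xyz": [0, 0, -0.05], "spin": 0.0}, {"xyz": [0.01, 0, -0.06], "spin": 0.05}, {"xyz": [0.03, -0.005, -0.06], "spin": 0.17}, {"xyz": [0.05, -0.01, -0.06], "spin": 0.29}, {"xyz": [0.07, -0.017, -0.06], "spin": 0.41}, {"xyz": [0.09, -0.023, -0.06], "spin": 0.53}, {"xyz": [0.105, -0.027, -0.06], "spin": 0.65}, {"xyz": [0.114, -0.029, -0.06], "spin": 0.77}], fingers=0.046, grip_force=4)

```text
time_s: 9.92
tool_pos: [0.5311, 0.153, 0.3391]
tool_rot: [-2.722, -1.569, -0.0]
wrist_force: [-0.1, 0.1, 0.5]
gripper_width: 0.0459
finger_force: 0.0
```

Request:
play_rows(deltas=[{"xyz": [0, 0, 0], "spin": 0.12}, {"xyz": [0, 0, 0], "spin": 0.24}, {"xyz": [0, 0, 0], "spin": 0.36}, {"xyz": [0, 0, 0], "spin": 0.48}, {"xyz": [0, 0, 0], "spin": 0.6}, {"xyz": [0, 0, 0], "spin": 0.72}, {"xyz": [0, 0, 0], "spin": 0.8}, {"xyz": [0, 0, 0], "spin": 0.8}, {"xyz": [0, 0, 0], "spin": 0.8}, {"xyz": [0, 0, 0], "spin": 0.8}])

```text
time_s: 10.75
tool_pos: [0.532, 0.1517, 0.3389]
tool_rot: [-3.116, -0.398, -0.0]
wrist_force: [-0.4, 0.1, -0.2]
gripper_width: 0.0461
finger_force: 0.0
```

```bash
python3 - <<'E'
from h import *
plan([.5322,.1517,.2],104.4)
for n in("wrist","scene","side"):
    c=cal(n);p,d=viewer.grab_frame(n);np.savez("g_%s.npz"%n,p=p,d=d,K=c[0],R=c[1],t=c[2]);X=cloud(d,c);m=p.max(2)
    o=np.array([.5904,.0417]);L=X[...,:2]-o;a=np.radians(14.4);lx=L[...,0]*np.cos(a)+L[...,1]*np.sin(a);ly=-L[...,0]*np.sin(a)+L[...,1]*np.cos(a)
    k=(m<70)&(abs(lx)<.065)&(ly>.1)&(ly<.145)&(X[...,2]>.11)&(X[...,2]<.23)
    print(n,k.sum(),"lx",np.percentile(lx[k],[1,50,99]).round(4),"ly",np.percentile(ly[k],[2,10,50,90,98]).round(4),"z",np.percentile(X[...,2][k],[1,99]).round(4))
E
python3 knob.py scene side
```

```text
pos [0.532  0.1517 0.3389] ytool deg -75.5 shift [0.0002, 0.0, 0.1389] spin rad 0.003 q6 1.49 F [-0.4  0.1 -0.2] w 0.0461 t 10.75
wrist 673 lx [-0.0507  0.0187  0.0591] ly [0.1112 0.1116 0.1141 0.1215 0.1245] z [0.1787 0.2239]
scene 451 lx [-0.0489  0.0241  0.0599] ly [0.1139 0.1165 0.129  0.1323 0.1375] z [0.116  0.2275]
side 295 lx [-0.0626 -0.0364  0.0381] ly [0.1105 0.1114 0.1133 0.124  0.1271] z [0.1227 0.2248]
scene 104 z [0.2778 0.2974 0.3056] px [176.5 265.9] [171 261] [183 270] top xy [0.5899 0.0485 0.3035] [0.025 0.027 0.006]
side 79 z [0.2802 0.2952 0.3038] px [131.6 240.8] [127 237] [136 245] top xy [0.587  0.0453 0.302 ] [0.023 0.025 0.006]
pos [0.5321 0.1517 0.3389] ytool deg -75.6 shift [0.0287, 0.121, 0.0389] spin rad None q6 1.49 F [-0.5 -0.4 -0.1] w 0.0462 t 11.0
```

Request:
play_rows(deltas=[{"xyz": [0, 0, 0.02], "spin": 0.0}, {"xyz": [0, 0, 0.045], "spin": 0.0}, {"xyz": [0, 0, 0.07], "spin": 0}, {"xyz": [0, 0, 0.09], "spin": 0}, {"xyz": [0, 0, 0.105], "spin": 0}, {"xyz": [0, 0, 0.12], "spin": 0}, {"xyz": [0, 0, 0.13], "spin": 0}, {"xyz": [0, 0, 0.137], "spin": 0}, {"xyz": [0, 0, 0.139], "spin": 0}, {"xyz": [0, 0, 0.139], "spin": 0}])

```text
time_s: 11.83
tool_pos: [0.5321, 0.1517, 0.1999]
tool_rot: [3.117, 0.393, -0.0]
wrist_force: [0.3, -0.7, -0.3]
gripper_width: 0.046
finger_force: 0.0
```

Request:
play_rows(deltas=[{"xyz": [0, 0, 0], "spin": 0}, {"xyz": [0, 0, 0], "spin": 0}, {"xyz": [0, 0, 0], "spin": 0}, {"xyz": [0, 0, 0], "spin": 0}, {"xyz": [0, 0, 0], "spin": 0}, {"xyz": [0, 0, 0], "spin": 0}, {"xyz": [0, 0, 0], "spin": 0}, {"xyz": [0, 0, 0], "spin": 0}, {"xyz": [0, 0, 0], "spin": 0}, {"xyz": [0, 0, 0], "spin": 0}], fingers=0.008, grip_force=5)

```text
time_s: 12.67
tool_pos: [0.5321, 0.1515, 0.2]
tool_rot: [3.117, 0.393, 0.0]
wrist_force: [1.0, -5.1, 4.8]
gripper_width: 0.0179
finger_force: 5.0
```

```bash
python3 knob.py scene side; python3 -c "
import numpy as np
for k in range(-40,50,5):
  t=np.radians(k);print(k,round(.045*np.sin(t),4),round(.045*np.cos(t),4))"
```

```text
scene 103 z [0.2721 0.2969 0.3047] px [176.7 265.8] [171 261] [183 270] top xy [0.5892 0.0484 0.3026] [0.025 0.025 0.006]
side 77 z [0.2799 0.2949 0.3033] px [131.5 240.8] [127 237] [136 245] top xy [0.587  0.0466 0.3015] [0.028 0.026 0.006]
pos [0.5322 0.1515 0.2   ] ytool deg -75.6 shift [0.0288, 0.1207, -0.1] spin rad None q6 1.49 F [ 0.8 -4.8  3.9] w 0.0184 t 12.77
-40 -0.0289 0.0345
-35 -0.0258 0.0369
-30 -0.0225 0.039
-25 -0.019 0.0408
-20 -0.0154 0.0423
-15 -0.0116 0.0435
-10 -0.0078 0.0443
-5 -0.0039 0.0448
0 0.0 0.045
5 0.0039 0.0448
10 0.0078 0.0443
15 0.0116 0.0435
20 0.0154 0.0423
25 0.019 0.0408
30 0.0225 0.039
35 0.0258 0.0369
40 0.0289 0.0345
45 0.0318 0.0318
```

Request:
play_rows(deltas=[{"xyz": [0.0006, 0, -0.0005], "spin": 0}, {"xyz": [0.0012, 0, -0.001], "spin": 0}, {"xyz": [0.0018, 0, -0.0015], "spin": 0}, {"xyz": [0.0025, 0, -0.002], "spin": 0}, {"xyz": [0.0031, 0, -0.0024], "spin": 0}, {"xyz": [0.0038, 0, -0.0029], "spin": 0}, {"xyz": [0.0044, 0, -0.0033], "spin": 0}, {"xyz": [0.005, 0, -0.0037], "spin": 0}, {"xyz": [0.0057, 0, -0.0041], "spin": 0}, {"xyz": [0.0064, 0, -0.0045], "spin": 0}])

```text
time_s: 13.6
tool_pos: [0.5377, 0.1529, 0.2037]
tool_rot: [3.116, 0.393, -0.003]
wrist_force: [0.0, -6.1, -2.5]
gripper_width: 0.0176
finger_force: 5.0
```

```bash
python3 knob.py side
```

```text
side 77 z [0.2805 0.296  0.3035] px [132.6 240.2] [128 236] [137 244] top xy [0.579  0.0422 0.3012] [0.019 0.024 0.005]
pos [0.5378 0.1529 0.2038] ytool deg -75.6 shift [0.0228, 0.1207, -0.0962] spin rad None q6 1.49 F [ 1.  -5.3 -2.3] w 0.0179 t 13.65
```

Request:
play_rows(deltas=[{"xyz": [0.0007, 0, -0.0004], "spin": 0}, {"xyz": [0.0014, 0, -0.0008], "spin": 0}, {"xyz": [0.0021, 0, -0.0011], "spin": 0}, {"xyz": [0.0028, 0, -0.0015], "spin": 0}, {"xyz": [0.0035, 0, -0.0018], "spin": 0}, {"xyz": [0.0042, 0, -0.0022], "spin": 0}, {"xyz": [0.0049, 0, -0.0025], "spin": 0}, {"xyz": [0.0056, 0, -0.0028], "spin": 0}, {"xyz": [0.0063, 0, -0.0031], "spin": 0}, {"xyz": [0.0071, 0, -0.0033], "spin": 0}])

```text
time_s: 14.48
tool_pos: [0.5445, 0.1546, 0.207]
tool_rot: [3.116, 0.393, -0.003]
wrist_force: [0.3, -6.4, -2.2]
gripper_width: 0.0181
finger_force: 5.0
```

```bash
python3 knob.py side
```

```text
side 78 z [0.2789 0.2955 0.3032] px [132.6 240. ] [128 236] [137 244] top xy [0.5745 0.043  0.3013] [0.028 0.022 0.006]
pos [0.5447 0.1547 0.2071] ytool deg -75.6 shift [0.0157, 0.1207, -0.0929] spin rad None q6 1.49 F [ 0.3 -7.  -1.1] w 0.0177 t 14.53
```

-20→-10.

Request:
play_rows(deltas=[{"xyz": [0.0007, 0, -0.0003], "spin": 0}, {"xyz": [0.0015, 0, -0.0005], "spin": 0}, {"xyz": [0.0022, 0, -0.0008], "spin": 0}, {"xyz": [0.003, 0, -0.001], "spin": 0}, {"xyz": [0.0038, 0, -0.0012], "spin": 0}, {"xyz": [0.0045, 0, -0.0014], "spin": 0}, {"xyz": [0.0053, 0, -0.0016], "spin": 0}, {"xyz": [0.006, 0, -0.0018], "spin": 0}, {"xyz": [0.0068, 0, -0.0019], "spin": 0}, {"xyz": [0.0076, 0, -0.002], "spin": 0}])

```text
time_s: 15.37
tool_pos: [0.5518, 0.1565, 0.209]
tool_rot: [3.116, 0.393, -0.003]
wrist_force: [-0.6, -7.1, -2.3]
gripper_width: 0.0179
finger_force: 5.0
```

```bash
python3 knob.py side
```

```text
side 79 z [0.2801 0.295  0.3035] px [132.5 239.9] [128 236] [137 244] top xy [0.5794 0.0456 0.3015] [0.022 0.025 0.006]
pos [0.552  0.1565 0.209 ] ytool deg -75.6 shift [0.0082, 0.1207, -0.091] spin rad None q6 1.49 F [ 0.7 -7.3 -3. ] w 0.0181 t 15.42
```

-10→0.

Request:
play_rows(deltas=[{"xyz": [0.0008, 0, -0.0001], "spin": 0}, {"xyz": [0.0016, 0, -0.0002], "spin": 0}, {"xyz": [0.0023, 0, -0.0003], "spin": 0}, {"xyz": [0.0031, 0, -0.0004], "spin": 0}, {"xyz": [0.0039, 0, -0.0005], "spin": 0}, {"xyz": [0.0047, 0, -0.0006], "spin": 0}, {"xyz": [0.0055, 0, -0.0006], "spin": 0}, {"xyz": [0.0062, 0, -0.0007], "spin": 0}, {"xyz": [0.007, 0, -0.0007], "spin": 0}, {"xyz": [0.0078, 0, -0.0007], "spin": 0}])

```text
time_s: 16.25
tool_pos: [0.5593, 0.1583, 0.2096]
tool_rot: [3.116, 0.393, -0.003]
wrist_force: [-1.1, -7.1, -2.2]
gripper_width: 0.0183
finger_force: 5.0
```

```bash
python3 knob.py side
```

```text
side 78 z [0.2796 0.2957 0.3035] px [132.6 239.9] [128 236] [137 244] top xy [0.5776 0.0453 0.302 ] [0.022 0.024 0.007]
pos [0.5595 0.1584 0.2097] ytool deg -75.6 shift [0.0004, 0.1206, -0.0903] spin rad None q6 1.49 F [ 0.2 -6.5 -2. ] w 0.018 t 16.3
```

0→10.

Request:
play_rows(deltas=[{"xyz": [0.0008, 0, 0], "spin": 0}, {"xyz": [0.0016, 0, 0.0], "spin": 0}, {"xyz": [0.0023, 0, 0.0001], "spin": 0}, {"xyz": [0.0031, 0, 0.0001], "spin": 0}, {"xyz": [0.0039, 0, 0.0002], "spin": 0}, {"xyz": [0.0047, 0, 0.0003], "spin": 0}, {"xyz": [0.0055, 0, 0.0004], "spin": 0}, {"xyz": [0.0062, 0, 0.0005], "spin": 0}, {"xyz": [0.007, 0, 0.0006], "spin": 0}, {"xyz": [0.0078, 0, 0.0007], "spin": 0}])

```text
time_s: 17.13
tool_pos: [0.5669, 0.1602, 0.209]
tool_rot: [3.116, 0.393, -0.003]
wrist_force: [-1.5, -7.7, -1.1]
gripper_width: 0.0181
finger_force: 5.0
```

```bash
python3 knob.py side
```

```text
side 79 z [0.2803 0.2949 0.3029] px [132.5 239.9] [128 236] [137 244] top xy [0.5788 0.0458 0.301 ] [0.023 0.027 0.006]
pos [0.5671 0.1603 0.209 ] ytool deg -75.6 shift [-0.0074, 0.1206, -0.091] spin rad None q6 1.49 F [ 0.5 -6.7 -1.6] w 0.0182 t 17.18
```

Request:
play_rows(deltas=[{"xyz": [0.0007, 0, 0.0001], "spin": 0}, {"xyz": [0.0015, 0, 0.0003], "spin": 0}, {"xyz": [0.0022, 0, 0.0005], "spin": 0}, {"xyz": [0.003, 0, 0.0007], "spin": 0}, {"xyz": [0.0038, 0, 0.0009], "spin": 0}, {"xyz": [0.0045, 0, 0.0011], "spin": 0}, {"xyz": [0.0053, 0, 0.0013], "spin": 0}, {"xyz": [0.006, 0, 0.0015], "spin": 0}, {"xyz": [0.0068, 0, 0.0017], "spin": 0}, {"xyz": [0.0076, 0, 0.002], "spin": 0}])

```text
time_s: 18.02
tool_pos: [0.5744, 0.1621, 0.2071]
tool_rot: [3.116, 0.393, -0.003]
wrist_force: [-0.5, -6.5, 0.2]
gripper_width: 0.0181
finger_force: 5.0
```

```bash
python3 knob.py side
```

```text
side 74 z [0.2689 0.2848 0.2931] px [134.4 241.6] [130 238] [139 245] top xy [0.5895 0.0447 0.2914] [0.024 0.022 0.006]
pos [0.5746 0.1622 0.207 ] ytool deg -75.6 shift [-0.0151, 0.1206, -0.0929] spin rad None q6 1.5 F [ 0.2 -6.6 -1. ] w 0.018 t 18.07
```

The pin dropped: its knob went from 0.303 to 0.293. I feel for the stop gently with a lighter grip.

Request:
play_rows(deltas=[{"xyz": [0.0004, 0, 0.0001], "spin": 0}, {"xyz": [0.0008, 0, 0.0003], "spin": 0}, {"xyz": [0.0012, 0, 0.0004], "spin": 0}, {"xyz": [0.0016, 0, 0.0006], "spin": 0}, {"xyz": [0.002, 0, 0.0008], "spin": 0}, {"xyz": [0.0024, 0, 0.0009], "spin": 0}, {"xyz": [0.0028, 0, 0.0011], "spin": 0}, {"xyz": [0.0032, 0, 0.0013], "spin": 0}, {"xyz": [0.0036, 0, 0.0015], "spin": 0}, {"xyz": [0.0036, 0, 0.0015], "spin": 0}], grip_force=3)

```text
time_s: 18.9
tool_pos: [0.5781, 0.1632, 0.2056]
tool_rot: [3.116, 0.393, -0.002]
wrist_force: [0.6, -6.5, -0.8]
gripper_width: 0.0182
finger_force: 3.0
```

```bash
python3 knob.py side
```

```text
side 79 z [0.2689 0.2839 0.2925] px [134.5 241.2] [130 237] [139 245] top xy [0.5878 0.0451 0.2906] [0.028 0.026 0.006]
pos [0.5781 0.1631 0.2057] ytool deg -75.6 shift [-0.0187, 0.1206, -0.0943] spin rad None q6 1.5 F [ 0.7 -5.9 -1.5] w 0.0183 t 18.95
```

Request:
play_rows(deltas=[{"xyz": [0.0004, 0, 0.0002], "spin": 0}, {"xyz": [0.0007, 0, 0.0004], "spin": 0}, {"xyz": [0.0011, 0, 0.0005], "spin": 0}, {"xyz": [0.0014, 0, 0.0007], "spin": 0}, {"xyz": [0.0018, 0, 0.0009], "spin": 0}, {"xyz": [0.0021, 0, 0.0011], "spin": 0}, {"xyz": [0.0025, 0, 0.0012], "spin": 0}, {"xyz": [0.0028, 0, 0.0014], "spin": 0}, {"xyz": [0.0032, 0, 0.0016], "spin": 0}, {"xyz": [0.0035, 0, 0.0018], "spin": 0}])

```text
time_s: 19.78
tool_pos: [0.5815, 0.164, 0.2039]
tool_rot: [3.116, 0.393, -0.002]
wrist_force: [-0.7, -5.3, -0.7]
gripper_width: 0.0185
finger_force: 3.0
```

```bash
python3 knob.py side
```

```text
side 79 z [0.2685 0.2841 0.2917] px [134.5 241.2] [130 237] [139 245] top xy [0.5898 0.0446 0.2896] [0.027 0.025 0.006]
pos [0.5815 0.164  0.2039] ytool deg -75.6 shift [-0.0222, 0.1206, -0.0961] spin rad None q6 1.5 F [ 0.3 -6.4 -0.4] w 0.0184 t 19.83
```

Request:
play_rows(deltas=[{"xyz": [0.0003, 0, 0.0002], "spin": 0}, {"xyz": [0.0007, 0, 0.0004], "spin": 0}, {"xyz": [0.001, 0, 0.0006], "spin": 0}, {"xyz": [0.0013, 0, 0.0008], "spin": 0}, {"xyz": [0.0017, 0, 0.001], "spin": 0}, {"xyz": [0.002, 0, 0.0012], "spin": 0}, {"xyz": [0.0023, 0, 0.0014], "spin": 0}, {"xyz": [0.0027, 0, 0.0017], "spin": 0}, {"xyz": [0.003, 0, 0.0019], "spin": 0}, {"xyz": [0.0033, 0, 0.0021], "spin": 0}])

```text
time_s: 20.67
tool_pos: [0.5847, 0.1648, 0.2018]
tool_rot: [3.116, 0.393, -0.002]
wrist_force: [0.7, -6.8, 1.1]
gripper_width: 0.0184
finger_force: 3.0
```

```bash
python3 knob.py side
```

```text
side 77 z [0.2686 0.2845 0.2921] px [134.5 241.2] [130 237] [139 245] top xy [0.589  0.0447 0.2901] [0.023 0.023 0.006]
pos [0.5848 0.1648 0.2018] ytool deg -75.6 shift [-0.0256, 0.1206, -0.0981] spin rad None q6 1.5 F [ 0.6 -6.4  0.6] w 0.0183 t 20.72
```

Request:
play_rows(deltas=[{"xyz": [0.0003, 0, 0.0002], "spin": 0}, {"xyz": [0.0005, 0, 0.0004], "spin": 0}, {"xyz": [0.0008, 0, 0.0006], "spin": 0}, {"xyz": [0.001, 0, 0.0008], "spin": 0}, {"xyz": [0.0013, 0, 0.001], "spin": 0}, {"xyz": [0.0015, 0, 0.0011], "spin": 0}, {"xyz": [0.0018, 0, 0.0013], "spin": 0}, {"xyz": [0.002, 0, 0.0015], "spin": 0}, {"xyz": [0.0023, 0, 0.0017], "spin": 0}, {"xyz": [0.0025, 0, 0.0019], "spin": 0}])

```text
time_s: 21.55
tool_pos: [0.5872, 0.1655, 0.2]
tool_rot: [3.116, 0.393, -0.001]
wrist_force: [0.3, -6.2, 0.9]
gripper_width: 0.0183
finger_force: 3.0
```

```bash
python3 knob.py side; python3 -c "
from h import *
s=state();print(s['wrist_force'],s['wrist_torque'])"
```

```text
side 78 z [0.269  0.2834 0.2922] px [134.6 241.3] [130 237] [139 245] top xy [0.5894 0.0434 0.2906] [0.025 0.021 0.006]
pos [0.5873 0.1655 0.2   ] ytool deg -75.6 shift [-0.0282, 0.1206, -0.0999] spin rad None q6 1.5 F [ 2.1 -6.5  0.5] w 0.0181 t 21.6
[ 2.08903759 -6.54443707  0.51790568] [-1.18820307  0.08465592 -0.00196494]
```

Request:
play_rows(deltas=[{"xyz": [-0.0006, 0, -0.0005], "spin": 0}, {"xyz": [-0.0012, 0, -0.0009], "spin": 0}, {"xyz": [-0.0018, 0, -0.0013], "spin": 0}, {"xyz": [-0.0024, 0, -0.0018], "spin": 0}, {"xyz": [-0.003, 0, -0.0022], "spin": 0}, {"xyz": [-0.0036, 0, -0.0026], "spin": 0}, {"xyz": [-0.0042, 0, -0.003], "spin": 0}, {"xyz": [-0.0047, 0, -0.0033], "spin": 0}, {"xyz": [-0.0052, 0, -0.0036], "spin": 0}, {"xyz": [-0.0052, 0, -0.0036], "spin": 0}], grip_force=4)

```text
time_s: 22.43
tool_pos: [0.5824, 0.1642, 0.2037]
tool_rot: [3.116, 0.393, -0.001]
wrist_force: [2.1, -5.9, 0.3]
gripper_width: 0.0181
finger_force: 4.0
```

Request:
play_rows(deltas=[{"xyz": [0, 0, 0], "spin": 0}, {"xyz": [0, 0, 0], "spin": 0}, {"xyz": [0, 0, 0], "spin": 0}, {"xyz": [0, 0, 0], "spin": 0}, {"xyz": [0, 0, 0], "spin": 0}, {"xyz": [0, 0, -0.02], "spin": 0}, {"xyz": [0, 0, -0.05], "spin": 0}, {"xyz": [0, 0, -0.08], "spin": 0}, {"xyz": [0, 0, -0.11], "spin": 0}, {"xyz": [0, 0, -0.13], "spin": 0}], fingers=0.046)

```text
time_s: 23.27
tool_pos: [0.5828, 0.1648, 0.3371]
tool_rot: [-3.117, -0.393, -0.004]
wrist_force: [1.3, -1.0, 0.6]
gripper_width: 0.0464
finger_force: 0.0
```

```bash
python3 knob.py; python3 -c "
from h import *
plan([.59,.044,.33],14.3)"
```

```text
scene 103 z [0.2678 0.2857 0.2928] px [180.4 265.5] [175 261] [186 270] top xy [0.5931 0.0497 0.291 ] [0.025 0.022 0.006]
side 78 z [0.2688 0.2836 0.2921] px [134.5 241.3] [130 237] [139 245] top xy [0.5909 0.0456 0.2898] [0.024 0.023 0.005]
wrist 506 z [0.2652 0.2823 0.2907] px [223.2 403. ] [214 382] [236 428] top xy [0.6028 0.0468 0.2887] [0.009 0.025 0.006]
pos [0.583  0.1648 0.3355] ytool deg -75.6 shift [-0.0239, 0.121, 0.0355] spin rad None q6 1.5 F [-0.8  0.1 -0.8] w 0.0458 t 23.42
pos [0.583  0.1648 0.3355] ytool deg -75.6 shift [-0.0233, 0.1188, 0.0055] spin rad -1.569 q6 1.5 F [-0.8  0.1 -0.8] w 0.0458 t 23.42
```

Request:
play_rows(deltas=[{"xyz": [-0.003, 0.01, 0], "spin": 0}, {"xyz": [-0.006, 0.03, 0], "spin": 0}, {"xyz": [-0.01, 0.05, 0], "spin": 0}, {"xyz": [-0.014, 0.07, 0], "spin": 0}, {"xyz": [-0.018, 0.09, 0], "spin": 0}, {"xyz": [-0.021, 0.105, 0], "spin": 0}, {"xyz": [-0.0229, 0.115, 0.0], "spin": 0}, {"xyz": [-0.0229, 0.1194, 0.005], "spin": 0}, {"xyz": [-0.0229, 0.1194, 0.015], "spin": 0}, {"xyz": [-0.0229, 0.1194, 0.02], "spin": 0}], fingers=0.0, grip_force=20)

```text
time_s: 24.25
tool_pos: [0.5892, 0.0435, 0.3119]
tool_rot: [-3.116, -0.393, 0.003]
wrist_force: [-0.5, 0.4, 0.7]
gripper_width: 0.0003
finger_force: 0.0
```

Request:
play_rows(deltas=[{"xyz": [0, 0, 0.004], "spin": 0}, {"xyz": [0, 0, 0.008], "spin": 0}, {"xyz": [0, 0, 0.012], "spin": 0}, {"xyz": [0, 0, 0.015], "spin": 0}, {"xyz": [0, 0, 0.017], "spin": 0}, {"xyz": [0, 0, 0.019], "spin": 0}, {"xyz": [0, 0, 0.02], "spin": 0}, {"xyz": [0, 0, 0.021], "spin": 0}, {"xyz": [0, 0, 0.022], "spin": 0}, {"xyz": [0, 0, 0.023], "spin": 0}])

```text
time_s: 25.08
tool_pos: [0.5901, 0.0432, 0.2912]
tool_rot: [3.117, 0.393, 0.001]
wrist_force: [0.2, -0.2, 4.9]
gripper_width: 0.0005
finger_force: 2.5
```

```bash
python3 knob.py
```

```text
scene 85 z [0.2645 0.2814 0.292 ] px [181.7 265.9] [175 261] [187 270] top xy [0.5939 0.052  0.2909] [0.026 0.015 0.008]
side 63 z [0.2677 0.279  0.2927] px [135.6 241.1] [131 237] [139 245] top xy [0.5828 0.0426 0.2922] [0.024 0.017 0.008]
wrist 549 z [0.2314 0.2842 0.3115] px [213.4 246.7] [199 225] [252 270] top xy [0.6058 0.052  0.324 ] [0.003 0.011 0.031]
pos [0.5899 0.0432 0.2911] ytool deg -75.6 shift [-0.0003, 0.0015, -0.0089] spin rad None q6 1.29 F [0.2 0.2 1.5] w 0.0004 t 25.23
```

Contact felt at z = 0.291. Push on slowly through the catch.

Request:
play_rows(deltas=[{"xyz": [0, 0, 0.001], "spin": 0}, {"xyz": [0, 0, 0.002], "spin": 0}, {"xyz": [0, 0, 0.003], "spin": 0}, {"xyz": [0, 0, 0.004], "spin": 0}, {"xyz": [0, 0, 0.005], "spin": 0}, {"xyz": [0, 0, 0.006], "spin": 0}, {"xyz": [0, 0, 0.007], "spin": 0}, {"xyz": [0, 0, 0.008], "spin": 0}, {"xyz": [0, 0, 0.009], "spin": 0}, {"xyz": [0, 0, 0.01], "spin": 0}])

```text
time_s: 26.07
tool_pos: [0.5902, 0.043, 0.2815]
tool_rot: [3.116, 0.393, 0.002]
wrist_force: [-0.8, -2.0, 7.8]
gripper_width: 0.0007
finger_force: 3.8
```

```bash
python3 knob.py scene side
```

```text
scene 82 z [0.2557 0.2717 0.2812] px [184.4 265.8] [178 261] [189 270] top xy [0.5927 0.0515 0.2796] [0.024 0.018 0.006]
side 61 z [0.2589 0.2707 0.2862] px [138.4 241.2] [134 237] [142 245] top xy [0.5762 0.0397 0.2856] [0.019 0.013 0.009]
pos [0.59   0.0431 0.2812] ytool deg -75.6 shift [-0.0003, 0.0013, -0.0188] spin rad None q6 1.29 F [ 0.6 -1.   1.3] w 0.0002 t 26.17
```

Request:
play_rows(deltas=[{"xyz": [0, 0, 0.002], "spin": 0}, {"xyz": [0, 0, 0.004], "spin": 0}, {"xyz": [0, 0, 0.006], "spin": 0}, {"xyz": [0, 0, 0.008], "spin": 0}, {"xyz": [0, 0, 0.01], "spin": 0}, {"xyz": [0, 0, 0.012], "spin": 0}, {"xyz": [0, 0, 0.014], "spin": 0}, {"xyz": [0, 0, 0.016], "spin": 0}, {"xyz": [0, 0, 0.018], "spin": 0}, {"xyz": [0, 0, 0.02], "spin": 0}])

```text
time_s: 27.0
tool_pos: [0.5898, 0.0432, 0.2609]
tool_rot: [3.117, 0.393, -0.0]
wrist_force: [-1.3, -3.2, 6.1]
gripper_width: 0.0007
finger_force: 3.1
```

Request:
play_rows(deltas=[{"xyz": [0, 0, 0.002], "spin": 0}, {"xyz": [0, 0, 0.004], "spin": 0}, {"xyz": [0, 0, 0.006], "spin": 0}, {"xyz": [0, 0, 0.008], "spin": 0}, {"xyz": [0, 0, 0.01], "spin": 0}, {"xyz": [0, 0, 0.012], "spin": 0}, {"xyz": [0, 0, 0.013], "spin": 0}, {"xyz": [0, 0, 0.014], "spin": 0}, {"xyz": [0, 0, 0.015], "spin": 0}, {"xyz": [0, 0, 0.016], "spin": 0}])

```text
time_s: 27.83
tool_pos: [0.5899, 0.0433, 0.245]
tool_rot: [-3.117, -0.393, -0.0]
wrist_force: [-1.3, -1.3, 4.6]
gripper_width: 0.0007
finger_force: 2.0
```

```bash
python3 knob.py scene side
```

```text
scene 67 z [0.2134 0.2308 0.2436] px [194.6 264.6] [189 260] [198 269] top xy [0.5931 0.0462 0.2416] [0.022 0.017 0.005]
side 55 z [0.2224 0.2351 0.2441] px [148.7 242.9] [144 239] [152 246] top xy [0.5869 0.0364 0.2431] [0.022 0.019 0.007]
pos [0.5898 0.0433 0.2448] ytool deg -75.6 shift [-0.0002, 0.0016, -0.0552] spin rad None q6 1.29 F [ 0.5  0.5 -0.4] w -0.0 t 27.93
```

Two more mm to seat, in 0.5 mm steps, until force rises.

Request:
play_rows(deltas=[{"xyz": [0, 0, 0.0005], "spin": 0}, {"xyz": [0, 0, 0.001], "spin": 0}, {"xyz": [0, 0, 0.0015], "spin": 0}, {"xyz": [0, 0, 0.002], "spin": 0}, {"xyz": [0, 0, 0.0023], "spin": 0}, {"xyz": [0, 0, 0.0026], "spin": 0}, {"xyz": [0, 0, 0.0026], "spin": 0}, {"xyz": [0, 0, 0.0026], "spin": 0}, {"xyz": [0, 0, 0.0026], "spin": 0}, {"xyz": [0, 0, 0.0026], "spin": 0}])

```text
time_s: 28.77
tool_pos: [0.59, 0.0432, 0.2433]
tool_rot: [3.117, 0.393, 0.001]
wrist_force: [-4.1, -0.5, 13.1]
gripper_width: 0.0004
finger_force: 6.5
```

Request:
play_rows(deltas=[{"xyz": [0, 0, 0.0005], "spin": 0}, {"xyz": [0, 0, 0.001], "spin": 0}, {"xyz": [0, 0, 0.001], "spin": 0}, {"xyz": [0, 0, 0.001], "spin": 0}, {"xyz": [0, 0, 0.001], "spin": 0}, {"xyz": [0, 0, 0.001], "spin": 0}, {"xyz": [0, 0, 0.001], "spin": 0}, {"xyz": [0, 0, 0.001], "spin": 0}, {"xyz": [0, 0, 0.001], "spin": 0}, {"xyz": [0, 0, 0.001], "spin": 0}])

```text
time_s: 29.6
tool_pos: [0.5901, 0.0432, 0.2431]
tool_rot: [3.116, 0.393, 0.003]
wrist_force: [-8.0, 0.7, 23.8]
gripper_width: 0.0007
finger_force: 12.1
```

Request:
play_rows(deltas=[{"xyz": [0, 0, -0.005], "spin": 0}, {"xyz": [0, 0, -0.02], "spin": 0}, {"xyz": [0, 0, -0.04], "spin": 0}, {"xyz": [0, 0, -0.065], "spin": 0}, {"xyz": [0, 0, -0.09], "spin": 0}, {"xyz": [-0.02, 0, -0.1], "spin": 0}, {"xyz": [-0.04, 0, -0.11], "spin": 0}, {"xyz": [-0.06, 0, -0.12], "spin": 0}, {"xyz": [-0.08, 0, -0.12], "spin": 0}, {"xyz": [-0.08, 0, -0.12], "spin": 0}])

```text
time_s: 30.43
tool_pos: [0.5099, 0.023, 0.3623]
tool_rot: [3.117, 0.392, 0.001]
wrist_force: [1.1, 0.2, 0.3]
gripper_width: 0.0009
finger_force: 0.0
```

```bash
python3 knob.py; python3 -c "
from h import *
p=np.load('k_scene.npz')['p'];q=np.load('k_side.npz')['p'];w=np.load('k_wrist.npz')['p']
cv2.imwrite('pics/end.png',np.hstack([cv2.resize(p[140:260,190:310],(266,266)),cv2.resize(q[110:270,200:360],(266,266)),cv2.resize(w,(266,266))])[:,:,::-1])"
```

```text
scene 106 z [0.2153 0.2359 0.2451] px [193.1 264.3] [187 260] [199 269] top xy [0.592  0.0443 0.2438] [0.027 0.025 0.007]
side 71 z [0.22   0.2352 0.2436] px [148.3 242.5] [144 239] [153 246] top xy [0.5869 0.0413 0.2416] [0.023 0.028 0.005]
wrist 811 z [0.2149 0.242  0.2438] px [ 99.2 254.5] [ 7 54] [304 271] top xy [0.5915 0.041  0.3853] [0.027 0.027 0.293]
pos [0.5127 0.0234 0.3614] ytool deg -75.6 shift [0.0794, 0.0015, 0.0614] spin rad None q6 1.25 F [-0.1  0.9 -0.1] w 0.0001 t 30.58
```

View pics/end.png

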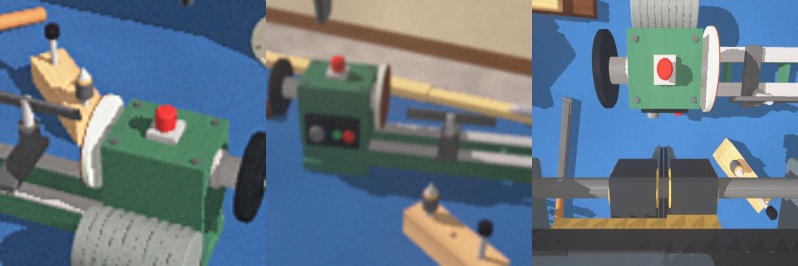

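The knob sits flat on the boss (scene panel (166,118), top at z = 0.243), and the other tools are untouched. The arm is clear, so I hand in.

```bash
python3 -c "
from h import *
print(job_done())"
```

```text
the job is handed in; nothing more can be done
None
```

The spindle is locked and the job is handed in at about 31 s: the pin dropped into the cross-hole, went past its catch and sits fully home (knob top 0.243 m), with the other tools untouched. I saw the drop on camera, but never clearly felt the wheel come up against the pin.

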